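Take the cap off the marked water-filter chamber, thread hand unknown

TASK

Open the chamber of the twin water filter that has the espresso cup standing beside it: turn that cap loose, lift it straight off and finish while still holding it in the gripper, level and still, about 7 cm above its neck; do not put it down or let go. One of the two caps unscrews anticlockwise and the other clockwise, and nobody remembers which, so try one way, and if it stops hard turn it the other way before lifting. Do not touch the other cap, and leave the cup and the salt shaker standing where they are.

Things in the scene. Friction and masses are not known exactly. Their poses are not given: they have to be found in the camera images.
- filter: Water filter fixed to the worktop: black base plate 124 x 270 x 14 mm, two steel chambers (80 mm diameter), black bridge and spout between them (below 120 mm). Origin: centre of the plate's underside. x points away from the robot (within 0.3 rad), y left along the row, z up. Chamber axes at y = +75 mm (left) and -75 mm (right).
- cap_left: Left chamber's white screw cap, loose, 60 to 115 g: 68 mm diameter, on its flat top a round knob, 44 mm diameter, 29 mm high, with a small ridge across its top along x. Origin: on the axis at the skirt's lower rim; flat top 31 mm, knob's top 60 mm above it. z up. Seated: origin 127 mm above the worktop, x along the filter's x within 0.1 rad.
- cap_right: Right chamber's white screw cap, the same as cap_left in shape, size, origin and axes, but with the opposite thread hand.
- neck_left (a point): Top centre of the left chamber's 40 mm neck, 150 mm above the worktop, under the cap. The cap's quarter-turn thread: the loosening way it turns freely without rising and lifts off after 60 to 100 degrees; the other way it stops hard within 15 degrees (a knob forced on slips in the fingers). Locked, it lifts only 1.5 mm. Sideways play 1.5 mm. Which way loosens differs from start to start.
- neck_right (a point): Top centre of the right chamber's 40 mm neck, 150 mm above the worktop, under the cap. The cap's quarter-turn thread: the loosening way it turns freely without rising and lifts off after 60 to 100 degrees; the other way it stops hard within 15 degrees (a knob forced on slips in the fingers). Locked, it lifts only 1.5 mm. Sideways play 1.5 mm. Its hand is opposite to the left one's.
- espresso_cup: Small patterned white espresso cup with a handle, 60 x 83 x 52 mm, loose, upright on the worktop just beyond the left or right end of the filter, about 115 mm from the axis of the chamber to be opened. Origin: under its middle, at its foot; z up.
- salt_shaker: Glass salt shaker with a grey top, 44 mm diameter, 90 mm high, loose, upright on the worktop just beyond the other end of the filter. Origin: centre of its underside, z up.
Things that resemble listed ones, but are neither listed nor needed, are in the scene too. Leave any green look-alike of the cap_left alone. What is shaped like the cap_right but orange is not meant.

How it is judged (in metres and radians):
On the way:
1. the cap beside the cup is turned loose (0.75 rad or more) while still seated within 4 mm (((y of espresso_cup in the frame of filter above 0 m and (angle between the x axis of cap_left and the x axis of filter, either way round above 0.75 rad and z of cap_left in the frame of filter below 0.131 m)) or (not (y of espresso_cup in the frame of filter above 0 m) and (angle between the x axis of cap_right and the x axis of filter, either way round above 0.75 rad and z of cap_right in the frame of filter below 0.131 m)))), for 0.1 s.
At the end, for the whole second after the job is handed in: The cap beside the cup is gripped (over 2 N), still, 45 mm or more above its seat, level within 0.26 rad, within 70 mm sideways of its neck, clear of the filter; the other cap is seated (4 mm, 0.3 rad); cup and shaker are upright within 20 mm of their places (((y of espresso_cup in the frame of filter above 0 m and z of cap_left in the frame of filter above 0.172 m and angle between cap_left's own z axis and vertical below 0.26 rad and horizontal distance between cap_left and neck_left below 0.07 m and contact force between the fingers and cap_left above 2 N and contact force between cap_left and filter below 0.1 N and linear speed of cap_left below 0.03 m/s and z of cap_right in the frame of filter below 0.131 m and angle between the x axis of cap_right and the x axis of filter, either way round below 0.3 rad) or (not (y of espresso_cup in the frame of filter above 0 m) and z of cap_right in the frame of filter above 0.172 m and angle between cap_right's own z axis and vertical below 0.26 rad and horizontal distance between cap_right and neck_right below 0.07 m and contact force between the fingers and cap_right above 2 N and contact force between cap_right and filter below 0.1 N and linear speed of cap_right below 0.03 m/s and z of cap_left in the frame of filter below 0.131 m and angle between the x axis of cap_left and the x axis of filter, either way round below 0.3 rad)) and distance of each of espresso_cup, salt_shaker from where it was at the start of the episode below 0.02 m and angle between each of espresso_cup, salt_shaker's own z axis and vertical below 0.2 rad); the arm keeps its last pose, push and grip.
It fails at once if the gripper touches the cap of the other chamber ((y of espresso_cup in the frame of filter above 0 m and contact force between the fingers and cap_right above 1 N) or (not (y of espresso_cup in the frame of filter above 0 m) and contact force between the fingers and cap_left above 1 N)).
It fails at once if the cup or the salt shaker is pushed more than 20 mm (distance of any of espresso_cup, salt_shaker from where it was at the start of the episode above 0.02 m).
It also fails if it takes over 40 s, if anything falls off the work surface, if the arm or the gripper's body presses on something with over 40 N, if the wrist force passes 120 N, or if a joint passes its speed limit or range.

ROBOT

A 7-joint arm with a two-finger parallel gripper is mounted at the origin on a cart in front of the work surface, level with it; the furniture and walls round the work are solid. World frame = base frame: x ahead of the robot, y to its left, z up, the work surface at z = 0. Lengths are in mm, angles in rad, forces in N, time in s.
With the tool pointing down it reaches from about 425 to 800 mm from the base axis. Payload 8.3 kg.
Tool frame: the origin (TCP) lies on the centre line of the jaws, within the pads' length; the fingertips stand 11 mm ahead of it and the grasp point (between the pads) lies 8 mm behind it (manip.finger_overhang is the distance from the TCP to the fingertips, in mm); z points along the fingers, y is the line along which they close (so a half turn about z gives the same grasp; the last joint's range is limited). The gripper opens to 85 mm and grips with 20 to 120 N. Pads are 22 mm wide; open, the fingers measure 114 mm over their backs; the gripper's body (76 mm by 85 mm) begins 54 mm behind the grasp point. The pads swing forward as they close: fully open they stand 13 mm farther back than shut.
Start: joints at [-1.234, 0.383, 0.016, 1.37, -0.006, 1.388, -0.046], TCP at [243.22, 575.715, 242.279] pointing down, gripper open.
Joint ranges: [-2.95, 2.95], [-0.25, 2.06], [-1.52, 1.56], [0.18, 2.33], [-1.44, 4.58], [0.02, 2.06], [-3.01, 3.01]. Speed limits (rad/s): [2.39, 2.39, 3.01, 3.01, 3.14, 3.14, 3.14].

INTERFACE

Orientations are given as a rotation vector (axis times angle).
In Python, from station import readout, eyes, order, manip gives the robot as it stands.
- The arm moves only by the tool arm_command, never from a script. Its argument "motion" is a list that holds one entry, the list of rows, each a list of 4 numbers: the shift along the tool's x, y, z in mm, then the turn about the tool's z in degrees. A call has 1 to 12 rows; each row shifts and turns the commanded pose from where the row before left it, along the tool's axes as they then stand; what a row does not reach is not made up. A row lasts 1/10 s, in which the tool goes at most 50 mm and 8.59 degrees, less where a joint would pass 70% of its speed; a pose out of reach is approached as far as the arm can. A call with a gripper value outside its range is refused whole. "jaw" is the finger opening in mm, from 0 to 85.4, set as the call begins (left out, the last holds). The fingers move at their own pace and stop on an object; "newtons" is the grip in N (left out, the last holds). Time passes only in rows, so rows that do not move let the fingers close. It gives the time, the measured TCP pose, the force, the opening and the grip force at its end, in the units of the state.
- readout.observe(): the state, without advancing time (a new reading comes with each control period).
- eyes.get_image(name): name is "side" or "top"; returns a dict with "pixels" (480x640x3 uint8, red, green, blue), "z_map" (480x640 float32, mm along the optical axis (not along the pixel's ray), 0 where there is no reading), "fov_y" (degrees; the focal length in pixels is half the picture's height over the tangent of half this angle, whatever the lens; pixels are square), "cx", "cy" (the principal point, pixels), "R" (3x3) and "t" (3): a world point X has camera coordinates R X + t. Camera axes: x right, y down, z forward; pixel columns grow to the right and rows downward; lengths in mm; the calibration is good to about 2 mm. A picture is of the moment at which its call begins.
- order.sign_off(): hands the job in; it is judged then, once.
The state is a dict: "t": time; "q": joint angles; "joint_vel": joint speeds; "tau": joint torques, N m; "ee_pos": TCP position; "tcp_rot": TCP orientation; "force": force on the tool from outside, world axes, zero at the start; "wrist_torque": the same for the moment, N m; "opening": finger opening in mm; "gripper_force": force on a finger pad.
Only numpy, scipy, OpenCV 4.12 (cv2) and the standard library are available. Lean on these libraries where they do the work, as an engineer would, in place of code of your own. Each camera call takes 0.05 s, during which the arm holds its last target. There are 200 camera calls.

## Working session

There is one attempt and no reset: what is moved stays moved. The work goes in short steps, Python scripts to look and compute and a tool call to move; the robot and the scene stay as the last step left them, time stands still between calls to the robot, and variables do not carry over. Pictures are saved under pics/ and viewed, at most 10 in all, crops included, and the job is handed in when it is done.

Besides the shell and the picture viewer there is one more tool, called after "Request:" as name(argument=value, ...) on one line, values as JSON. arm_command: Moves the arm, as the interface text tells. Its arguments: {"type":"object","properties":{"motion":{"type":"array","items":{"type":"array","items":{"type":"array","items":{"type":"number"}}}},"jaw":{"type":"number"},"newtons":{"type":"number"}},"required":["motion"]}

```bash
mkdir -p pics
cat > h.py <<'E'
import numpy as np, cv2
from station import readout, eyes, order, manip
def cap(name):
    d=eyes.get_image(name); d['f']=240/np.tan(np.radians(d['fov_y'])/2); d['R']=np.array(d['R']); d['t']=np.array(d['t']); return d
def pts(d):
    v,u=np.mgrid[:480,:640]; z=d['z_map']; c=np.stack([(u-d['cx'])/d['f']*z,(v-d['cy'])/d['f']*z,z],-1)
    return (c-d['t'])@d['R']
def ray(d,u,v,h):
    r=np.array([(u-d['cx'])/d['f'],(v-d['cy'])/d['f'],1])@d['R']; o=-d['t']@d['R']; return o+r*(h-o[2])/r[2]
def save(d,n): cv2.imwrite('pics/'+n,d['pixels'][:,:,::-1])
E
python3 - <<'E'
from h import *
for n in('top','side'):
    d=cap(n); save(d,n+'1.png'); print(n,d['fov_y'],-d['t']@d['R'],d['R'][2])
s=readout.observe(); print(s)
E
```

```text
top 46.976257165273935 [ 307.30543915   44.02660476 1124.745796  ] [ 0.19992864 -0.01621673 -0.97967625]
side 52.84642470037146 [ 545.11041053 -874.59332012  654.41473562] [-0.04416328  0.8541363  -0.51817061]
{'t': 0.1, 'q': array([-1.23388296,  0.38416796,  0.01642227,  1.37106751, -0.00627499,
        1.38818308, -0.04649126]), 'joint_vel': array([-0.00101669, -0.00145994, -0.00105055, -0.00407519, -0.00059151,
        0.0003602 , -0.00077881]), 'tau': array([ 3.12008313e-03, -6.29130578e+01,  8.47633760e-01, -3.72762322e+01,
        1.69250986e-02,  1.03639212e-02, -1.94585016e-05]), 'ee_pos': array([243.1076644 , 575.30777297, 241.36221868]), 'tcp_rot': array([-6.23743446e-01, -3.07875779e+00,  2.75259930e-03]), 'force': array([ 0.19364916,  0.62718167, -0.33729413]), 'wrist_torque': array([ 0.01194281, -0.03307915, -0.04265308]), 'gripper_force': 0.0, 'opening': 85.04549855152443}
```

View pics/top1.png

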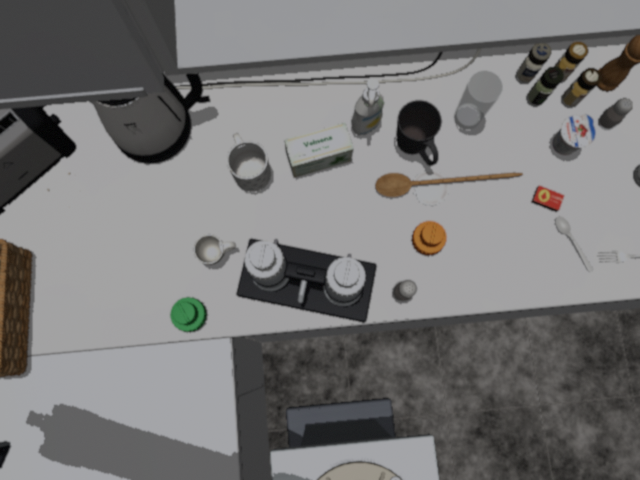

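View pics/side1.png

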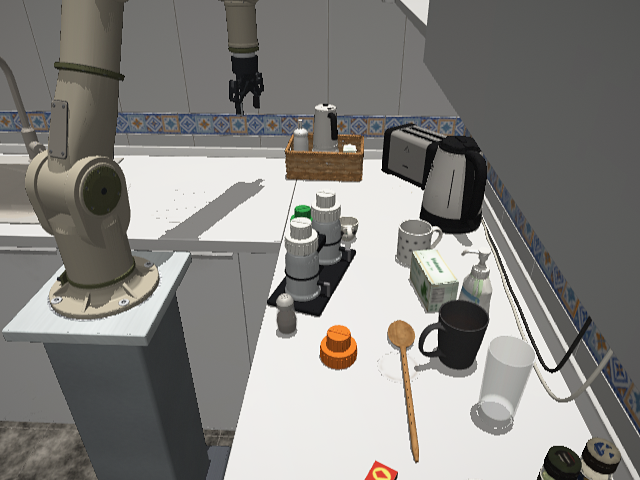

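Top view: the small espresso cup with its handle is at (210,250), off the left end. The shaker is at (405,290), off the right end, so the target is the left cap at (264,258).

Candidates for the wanted cap:
- white left cap (264,258): chosen, because it is beside the cup
- white right cap (345,278): the forbidden one
- green look-alike (187,314)
- orange look-alike (430,237)

The large mug at (248,165) is not the espresso cup.

Run:
```python
from h import *
d=cap('top'); P=pts(d); g=d['pixels'].astype(int)
def knob(box):
    u0,v0,u1,v1=box; m=np.zeros((480,640),bool); m[v0:v1,u0:u1]=1
    for lo,hi in((180,196),(150,166)):
        q=P[m&(P[...,2]>lo)&(P[...,2]<hi)]; c,r=cv2.minEnclosingCircle(q[:,:2].astype(np.float32)); print(lo,len(q),q.mean(0).round(1),np.round(c,1),round(r,1))
print('left');knob((235,230,295,295)); print('right');knob((318,245,375,315))
m=(g.max(2)<60)&(P[...,2]>5)&(P[...,2]<22); m[:,:230]=0;m[:,385:]=0;m[:230]=0
q=P[m][:,:2].astype(np.float32); r=cv2.minAreaRect(q); print('plate',r,cv2.boxPoints(r).round(0).tolist())
def obj(n,box,h):
    u0,v0,u1,v1=box; m=np.zeros((480,640),bool); m[v0:v1,u0:u1]=1; q=P[m&(P[...,2]>h)]; print(n,len(q),q.min(0).round(),q.max(0).round())
obj('cup',(190,230,240,270),25); obj('salt',(390,275,420,305),40); obj('mug',(225,130,272,190),20)
c=d['R']@readout.observe()['ee_pos']+d['t']; print('tcp px',c[:2]/c[2]*d['f']+[d['cx'],d['cy']])
cv2.imwrite('pics/crop.png',cv2.resize(d['pixels'][215:325,180:390,::-1],None,fx=3.5,fy=3.5,interpolation=cv2.INTER_CUBIC))
R=cv2.Rodrigues(readout.observe()['tcp_rot'])[0];print(R.round(3))
```

```text
left
180 497 [495.5 128.5 186. ] [495.8 129. ] 22.6
150 586 [490.6 126.7 157. ] [495.4 128.4] 34.6
right
180 500 [451.4 -14.4 186.1] [452.1 -14.9] 22.1
150 609 [448.3 -13.  157. ] [451.5 -14.6] 34.9
plate ((473.8088073730469, 57.563385009765625), (265.2588806152344, 120.31710815429688), 73.07568359375) [[378.0, -52.0], [493.0, -87.0], [570.0, 167.0], [455.0, 202.0]]
cup 460 [307.  44.  25.] [ 577.  275. 1125.]
salt 370 [ 307. -150.   40.] [ 449.   44. 1125.]
mug 1220 [307.  44.  20.] [ 778.  192. 1125.]
tcp px [-21.69988072 437.78450354]
[[-0.921  0.389 -0.001]
 [ 0.389  0.921 -0.001]
 [-0.    -0.001 -1.   ]]
```

View pics/crop.png

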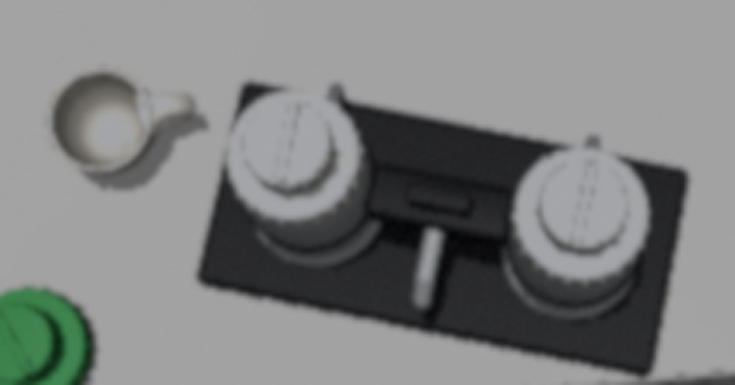

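The crop confirms the choice: white left cap with its ridge along the filter's x, cup next to it. Going above it now.

Request:
arm_command(motion=[[[-33,-26,0,0],[-33,-26,0,0],[-33,-26,0,0],[-33,-26,0,0],[-33,-26,0,0],[-33,-26,0,0],[-33,-26,0,0],[-33,-26,0,0],[-33,-26,0,0],[-33,-26,0,0],[-33,-26,0,0],[-33,-26,0,0]]], jaw=85)

```text
t: 1.35
ee_pos: [487.0, 132.6, 242.2]
tcp_rot: [-0.623, -3.079, -0.0]
force: [0.6, 0.8, 0.7]
opening: 85.1
gripper_force: 0.0
```

Request:
arm_command(motion=[[[0,0,0,7.5],[0,0,0,7.5],[0,0,0,7.5],[0,0,0,7.5],[0,0,0,7.5],[0,0,0,7.5],[0,0,0,7.5],[0,0,0,0],[0,0,0,0],[0,0,0,0]]])

```text
t: 2.35
ee_pos: [486.5, 134.2, 242.2]
tcp_rot: [-1.917, -2.488, 0.0]
force: [-0.2, 0.6, 0.5]
opening: 84.9
gripper_force: 0.0
```

```bash
cat > go.py <<'E'
import sys
from h import *
s=readout.observe(); R=cv2.Rodrigues(s['tcp_rot'])[0]; g=np.array([float(a) for a in sys.argv[1:4]])
print('t',s['t'],'tcp',s['ee_pos'].round(1),'tool delta',(R.T@(g-s['ee_pos'])).round(1),'yaw y',np.degrees(np.arctan2(R[1,1],R[0,1])).round(1),'q',s['q'].round(2),'F',s['force'].round(1))
E
python3 go.py 495.6 128.7 172
```

```text
t 2.35 tcp [486.5 134.2 242.2] tool delta [-7.7  7.4 70.2] yaw y 14.8 q [-0.71  0.12  0.42  1.71 -0.05  1.32 -0.03] F [-0.2  0.6  0.5]
```

Request:
arm_command(motion=[[[-4,4,10,0],[-4,3,10,0],[0,0,15,0],[0,0,10,0],[0,0,0,0],[0,0,0,0]]])

```text
t: 2.95
ee_pos: [495.3, 128.0, 197.0]
tcp_rot: [-1.921, -2.485, 0.001]
force: [0.4, 0.8, 0.2]
opening: 85.0
gripper_force: 0.0
```

```bash
python3 go.py 495.6 128.7 172
python3 - <<'E'
from h import *
d=cap('side'); P=pts(d)
cv2.imwrite('pics/s2.png',cv2.resize(d['pixels'][100:300,230:430,::-1],None,fx=3,fy=3,interpolation=cv2.INTER_CUBIC))
m=np.zeros((480,640),bool); m[175:300,280:350]=1
q=P[m&(P[...,2]>178)&(P[...,2]<188)&(P[...,1]>90)]
print(len(q),q.min(0),q.max(0),q.mean(0))
E
```

```text
t 2.95 tcp [495.3 128.  197. ] tool delta [ 0.6  0.4 25. ] yaw y 14.6 q [-0.69  0.17  0.43  1.76 -0.07  1.23  0.01] F [0.4 0.8 0.2]
175 [476.38310209 103.49522965 178.05171635] [519.88394718 150.31420076 187.88247789] [497.33927564 122.44703169 184.63189173]
```

View pics/s2.png

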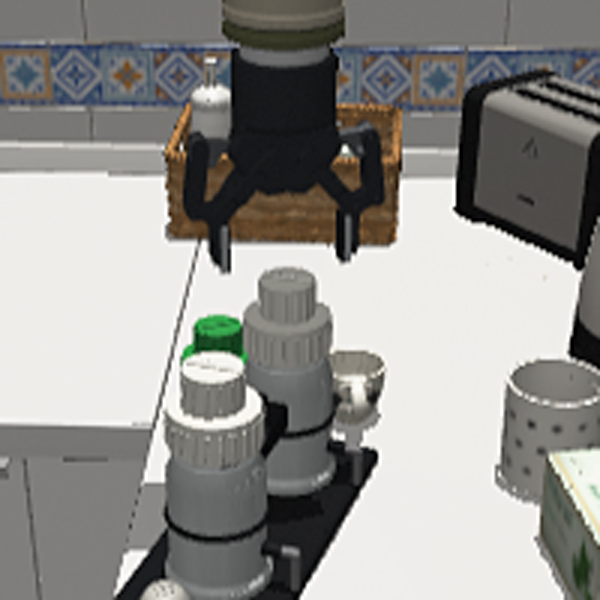

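The gripper is centred over the left knob (crop around 288,265), and the fingers straddle it. Lower and grip.

Request:
arm_command(motion=[[[0,0,10,0],[0,0,10,0],[0,0,5,0],[0,0,0,0],[0,0,0,0]]])

```text
t: 3.5
ee_pos: [495.3, 128.2, 172.2]
tcp_rot: [-1.921, -2.486, 0.001]
force: [0.7, -0.2, 0.1]
opening: 84.8
gripper_force: 0.0
```

Request:
arm_command(motion=[[[0,0,0,0],[0,0,0,0],[0,0,0,0],[0,0,0,0],[0,0,0,0],[0,0,0,0],[0,0,0,0],[0,0,0,0],[0,0,0,0],[0,0,0,0]]], jaw=30, newtons=40)

```text
t: 4.5
ee_pos: [496.4, 128.5, 173.1]
tcp_rot: [1.92, 2.485, 0.003]
force: [4.8, 2.1, 5.6]
opening: 42.9
gripper_force: 41.1
```

Request:
arm_command(motion=[[[0,0,0,4],[0,0,0,4],[0,0,0,4],[0,0,0,4],[0,0,0,4],[0,0,0,0]]])

```text
t: 5.1
ee_pos: [495.4, 127.9, 173.0]
tcp_rot: [-2.327, -2.111, -0.0]
force: [-0.1, -0.6, 10.1]
opening: 42.6
gripper_force: 41.8
```

```bash
python3 go.py 495.6 128.7 172; python3 -c "
from h import *
s=readout.observe();print(s['wrist_torque'],s['tau'],s['gripper_force'],s['opening'])"
```

```text
t 5.1 tcp [495.4 127.9 173. ] tool delta [0.8 0.2 1. ] yaw y -5.6 q [-0.72  0.19  0.46  1.8  -0.09  1.17 -0.33] F [-0.1 -0.6 10.1]
[-0.2580092   0.10702705 -0.04117039] [ -0.59077492 -38.78384471   2.63681039 -30.84903717  -0.23293334
  -0.16543151  -1.05959997] 41.81282579898834 42.58649181628639
```

Request:
arm_command(motion=[[[0,0,-1,0],[0,0,0,4],[0,0,0,4],[0,0,0,0],[0,0,0,0],[0,0,0,0]]])

```text
t: 5.7
ee_pos: [495.0, 128.3, 173.1]
tcp_rot: [-2.464, -1.949, 0.001]
force: [1.1, 0.7, 2.0]
opening: 42.7
gripper_force: 41.6
```

```bash
python3 go.py 495.6 128.7 172; python3 -c "
from h import *
s=readout.observe();print(s['wrist_torque'],s['tau'],s['gripper_force'],s['opening'])"
```

```text
t 5.7 tcp [495.  128.3 173.1] tool delta [0.6 0.4 1.1] yaw y -13.3 q [-0.73  0.19  0.48  1.8  -0.1   1.17 -0.46] F [1.1 0.7 2. ]
[ 0.16848016 -0.20271941 -0.01610515] [ 1.82173359e-01 -4.17608356e+01  3.64654250e+00 -3.31184435e+01
  1.90351498e-01  3.79276481e-01  3.60861327e-02] 41.606619358062744 42.70418996221898
```

Request:
arm_command(motion=[[[0,0,0,4],[0,0,0,4],[0,0,0,4],[0,0,0,4]]])

```text
t: 6.1
ee_pos: [494.8, 128.0, 173.1]
tcp_rot: [-2.713, -1.583, 0.002]
force: [-0.8, -0.1, 3.3]
opening: 42.6
gripper_force: 41.7
```

```bash
python3 go.py 495.6 128.7 172
python3 - <<'E'
from h import *
s=readout.observe();print(s['wrist_torque'],s['tau'][6],s['gripper_force'],s['opening'])
d=cap('side'); cv2.imwrite('pics/s3.png',cv2.resize(d['pixels'][160:240,280:380,::-1],None,fx=7,fy=7,interpolation=cv2.INTER_CUBIC))
E
```

```text
t 6.1 tcp [494.8 128.  173.1] tool delta [1.  0.3 1.1] yaw y -29.5 q [-0.76  0.2   0.51  1.8  -0.1   1.17 -0.74] F [-0.8 -0.1  3.3]
[0.03068187 0.17385455 0.04610783] 1.3803095743060112 41.68522775173187 42.59403336842812
```

View pics/s3.png

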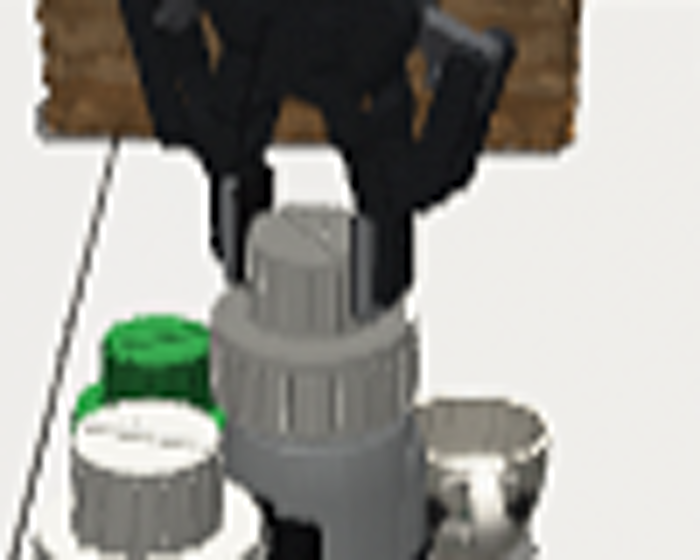

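The ridge on the left knob (crop around 310,228) has turned with the fingers, and there's no resisting torque. This is the loosening way, so keep turning.

Request:
arm_command(motion=[[[0,0,0,6],[0,0,0,6],[0,0,0,6],[0,0,0,6],[0,0,0,6],[0,0,0,6],[0,0,0,6],[0,0,0,6],[0,0,0,6],[0,0,0,6],[0,0,0,6],[0,0,0,0]]])

```text
t: 7.35
ee_pos: [495.0, 129.6, 173.1]
tcp_rot: [-3.137, 0.145, 0.001]
force: [1.1, 5.4, 0.1]
opening: 43.1
gripper_force: 41.5
```

Request:
arm_command(motion=[[[0,0,-2,0],[0,0,-2,0],[0,0,-2,0],[0,0,0,0],[0,0,0,0]]])

```text
t: 7.85
ee_pos: [495.2, 129.4, 178.9]
tcp_rot: [-3.138, 0.138, 0.0]
force: [2.7, 6.5, -1.4]
opening: 42.5
gripper_force: 41.4
```

```bash
python3 go.py 495.6 128.7 243
```

```text
t 7.85 tcp [495.2 129.4 178.9] tool delta [  0.5   0.6 -64.1] yaw y -95.0 q [-0.88  0.2   0.65  1.79 -0.13  1.19 -1.85] F [ 2.7  6.5 -1.4]
```

No resistance (about the cap's weight): it's free. Lift.

Request:
arm_command(motion=[[[0,0,-6,0],[0,0,-6,0],[0,0,-8,0],[0,0,-8,0],[0,0,-8,0],[0,0,-8,0],[0,0,-8,0],[0,0,-7,0],[0,0,-5,0],[0,0,0,0],[0,0,0,0],[0,0,0,0]]])

```text
t: 9.05
ee_pos: [495.1, 128.2, 242.9]
tcp_rot: [3.138, -0.148, -0.001]
force: [-0.4, -0.7, -1.4]
opening: 42.8
gripper_force: 42.0
```

Request:
arm_command(motion=[[[0,0,0,0],[0,0,0,0],[0,0,0,0],[0,0,0,0],[0,0,0,0]]])

```text
t: 9.55
ee_pos: [495.4, 128.2, 243.3]
tcp_rot: [3.138, -0.148, -0.0]
force: [0.5, -0.7, 0.0]
opening: 42.8
gripper_force: 42.0
```

Run:
```python
from h import *
d=cap('side'); cv2.imwrite('pics/s4.png',cv2.resize(d['pixels'][120:360,240:440,::-1],None,fx=2.5,fy=2.5,interpolation=cv2.INTER_CUBIC))
```

```text
(no output)
```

View pics/s4.png

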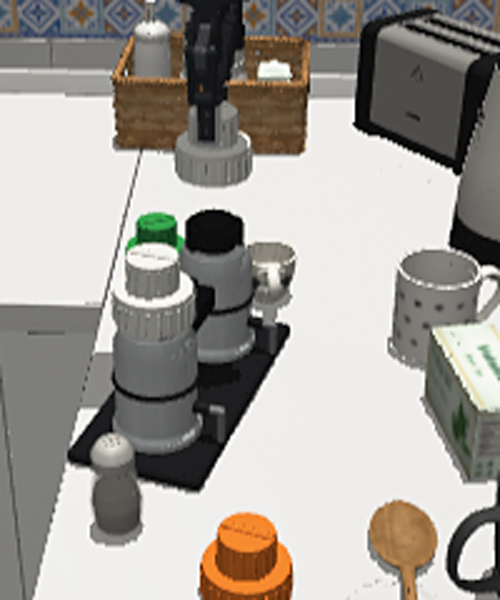

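The cap is held level at (213,155), above the bare black neck at (215,230). The right cap, cup and shaker haven't moved.

```bash
python3 -c "
from station import order
print(order.sign_off())"
```

```text
the job is handed in; nothing more can be done
None
```

The left cap, beside the espresso cup, loosened clockwise on the first try; it was lifted straight off and handed in held level and still about 7 cm above its neck, and the last picture showed the right cap, cup and shaker in place (no verdict was returned).

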